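Put the tape measure away and ease the sprung flap shut

ROBOT

A 6-joint arm with a two-finger parallel gripper is mounted at the origin on a cart in front of the work surface, level with it; the furniture and walls round the work are solid. World frame = base frame: x ahead of the robot, y to its left, z up, the work surface at z = 0. Lengths are in m, angles in rad, forces in N, time in s.
With the tool pointing down it reaches from about 0.325 to 0.75 m from the base axis. Payload 7.6 kg.
Tool frame: the origin (TCP) lies midway between the tips of the shut fingers; the grasp point (between the pads) lies 19 mm behind it (arm.grip_point_offset is the distance from the TCP to the grasp point, in m); z points along the fingers, y is the line along which they close (so a half turn about z gives the same grasp; the last joint's range is limited). The gripper opens to 85 mm and grips with 20 to 120 N. Pads are 22 mm wide; open, the fingers measure 114 mm over their backs; the gripper's body (76 mm by 85 mm) begins 54 mm behind the grasp point. The pads swing forward as they close: fully open they stand 13 mm farther back than shut.
Start: joints at [-1.264, 0.052, 1.401, -0, 1.689, -0.07], TCP at [0.193, -0.488, 0.231] pointing down, gripper open.
Joint ranges: [-2.9, 2.9], [-0.91, 2.17], [0.12, 2.37], [-1.06, 4.2], [0.26, 2.73], [-2.93, 2.93]. Speed limits (rad/s): [2.57, 2.57, 3.01, 3.14, 3.14, 3.14].

INTERFACE

Orientations are given as [roll, pitch, yaw] about the fixed x, y, z axes, in that order (R = Rz(yaw) Ry(pitch) Rx(roll)).
In Python, from rig import arm, eyes gives the robot as it stands.
- The arm moves only by the tool servo_tool, never from a script. Its argument "plan" is a list that holds one entry, the list of rows, each a list of 7 numbers: the shift along the tool's x, y, z in m, then the turn, a rotation vector about the tool's x, y, z in degrees, then the closure in counts, from 0 (fully open) to 255 (shut). A call has exactly 8 rows; each row shifts and turns the commanded pose from where the row before left it, along the tool's axes as they then stand; what a row does not reach is not made up. A row lasts 1/8 s, in which the tool goes at most 62.5 mm and 10.7 degrees, less where a joint would pass 70% of its speed; a pose out of reach is approached as far as the arm can. A call is refused whole if a number of a shift passes 0.0625 or a number of a turn 10.7, either way. A call with a gripper value outside its range is refused whole. The fingers move at their own pace and stop on an object; "newtons" is the grip in N (left out, the last holds). Time passes only in rows, so rows that do not move let the fingers close, or fill a call up. It gives the time, the measured TCP pose, the force, the opening and the grip force at its end, in the units of the state.
- arm.get_state(): the state, without advancing time (a new reading comes with each control period).
- eyes.camera(name): name is "side" or "top"; returns the picture (400x640x3 uint8, blue, green, red); there is no depth.
- eyes.get_calibration(name): a dict with "fx", "fy", "cx", "cy" (pixels), "extrinsics" (4x4, takes a point from camera to world coordinates). Camera axes: x right, y down, z forward; pixel columns grow to the right and rows downward; lengths in m; the calibration is good to about 2 mm. A picture is of the moment at which its call begins. get_calibration takes no time and is no camera call.
- arm.sign_off(): hands the job in; it is judged then, once.
The state is a dict: "time": time; "joints": joint angles; "qvel": joint speeds; "tau": joint torques, N m; "eef_pos": TCP position; "orientation": TCP orientation; "wrist_force": force on the tool from outside, world axes, zero at the start; "torque": the same for the moment, N m; "finger_gap": finger opening in m; "gripper_force": force on a finger pad.
Only numpy, scipy, OpenCV 4.12 (cv2) and the standard library are available. Lean on these libraries where they do the work, as an engineer would, in place of code of your own. Each camera call takes 0.05 s, during which the arm holds its last target. There are 200 camera calls.

TASK

Put the yellow tape measure away in the grey box: lower it in and set it down on the box floor rather than dropping it. Then take the flap by its yellow tongue, bring it over and ease it down against its spring until it is fully shut; do not let it slam at any point, and let go only when it is home. Leave the brown tape roll, the stapler and the glue bottle where they are.

Things in the scene. Friction and masses are not known exactly. Their poses are not given: they have to be found in the camera images.
- tape_measure: Yellow and black pocket tape measure standing on the desk, 31 (its x) x 78 (its y) x 54 mm high, 0.15 to 0.29 kg, loose. Origin: on its underside; its middle lies 6 mm along its +y from there. Its flat flanks face its +x and -x: grasp it across these 31 mm. It may lie in the box any way round.
- tape_measure_mid (a point): The middle of the tape measure, 27 mm above its underside.
- box: Grey open box fixed to the desk, 160 mm deep (its x) x 200 wide (its y) x 75 high, walls and floor 5 mm; origin: centre of its underside. Its front faces its -x, roughly to the robot; yaw varies. The open flap stands along its far (+x) rim, so a gripper fits best with its wide side along the box's y.
- box_in (a point): Centre of the box's inner floor, 5 mm above the desk.
- flap_hinge (a point): Middle of the flap's hinge line, on the box's far rim: 80 mm along the box's +x from its origin, 75 mm up. The hinge runs along the box's y axis. The flap measures 160 mm from hinge to front edge, 200 mm in width, 6 mm in thickness, 0.47 kg; a steel weight bar stands 55 mm above it near the hinge.
- flap (a joint): Angle of the blue flap: 0 = shut, flat on the box rim; grows as it opens; 1.57 = upright; 1.9 = open stop, leaning back, near which it starts. A spring pulls it shut (0.12 N m); past about 1.5 rad its weight holds it open. Below that, spring and weight pull it shut, 0.33 N m (2 N at the tongue) when nearly shut. Hardly any damping: let go, it slams; let go within 3 mm of home, it settles quietly.
- flap_grip (a point): Grip point on the yellow tongue (30 mm wide along the box's y, 10 thick), which sticks out 36 mm from the middle of the flap's edge. It lies 184 mm from the hinge along the flap, 24 mm past the edge, 5 mm above the flap's underside. Open, the tongue points up; shut, it lies level, 80 mm above the desk. Pinched across its width it turns between the fingers, so a downward gripper can follow the arc.
- tape_roll: Roll of brown packing tape lying flat, 92 mm across, 48 mm high, loose bystander; origin: centre of its underside.
- stapler: Black desk stapler, 36 x 146 (its y) x 56 mm high, loose bystander; origin: centre of its underside.
- glue_bottle: White glue bottle with a dark nozzle, 35 mm across, 112 mm high, standing, loose bystander; origin: centre of its underside.
There are look-alikes about, which are no part of the job. What is shaped like the tape_measure but green or turquoise is not meant.

How it is judged:
By the outcome, as a careful person would: the job done as asked, in the order asked, and still so for the second after the job is handed in, with the robot touching nothing.
It also fails if it takes over 67 s, if anything falls off the work surface, if the arm or the gripper's body presses on something with over 40 N, if the wrist force passes 120 N, or if a joint passes its speed limit or range.

## Working session

There is one attempt and no reset: what is moved stays moved. The work goes in short steps, Python scripts to look and compute and a tool call to move; the robot and the scene stay as the last step left them, time stands still between calls to the robot, and variables do not carry over. Pictures are saved under pics/ and viewed, at most 10 in all, crops included, and the job is handed in when it is done.

Besides the shell and the picture viewer there is one more tool, called after "Emit:" by a JSON object that holds its "fn" and its "kwargs". servo_tool: Moves the arm, as the interface text tells. Its arguments: {"type":"object","properties":{"plan":{"type":"array"},"newtons":{"type":"number"}},"required":["plan"]}

```bash
mkdir -p pics; ls
python3 - <<'E'
from rig import arm, eyes
import cv2, numpy as np
for n in ("top","side"):
    im=eyes.camera(n); cv2.imwrite(f"pics/{n}0.png",im)
    c=eyes.get_calibration(n); print(n,{k:np.round(v,3).tolist() for k,v in c.items()})
s=arm.get_state(); print(s)
E
```

```text
pics
top {'fx': 380.752, 'fy': 380.752, 'cx': 318.339, 'cy': 197.66, 'extrinsics': [[-0.009, -0.982, 0.19, 0.32], [-1.0, 0.004, -0.024, -0.139], [0.023, -0.19, -0.982, 0.967], [0.0, 0.0, 0.0, 1.0]]}
side {'fx': 513.835, 'fy': 513.835, 'cx': 319.731, 'cy': 194.9, 'extrinsics': [[-0.908, -0.22, 0.357, 0.076], [-0.42, 0.501, -0.757, 0.76], [-0.012, -0.837, -0.547, 0.743], [0.0, 0.0, 0.0, 1.0]]}
{'time': 0.1, 'joints': array([-1.26427108e+00,  5.28079312e-02,  1.40160900e+00,  8.44356700e-06,
        1.68858220e+00, -7.02844164e-02]), 'qvel': array([ 0.00052115, -0.00112352, -0.00316579,  0.00102471,  0.00234441,
       -0.00138664]), 'tau': array([ 7.67108777e-04, -3.82580817e+01, -3.60986674e+01, -1.08618135e-04,
        4.72671672e-03, -1.42567600e-05]), 'eef_pos': array([ 0.19312995, -0.48790894,  0.23054593]), 'orientation': array([-3.14019024e+00, -1.07137858e-04,  3.76810571e-01]), 'wrist_force': array([ 0.32453174,  0.47111002, -0.44439442]), 'torque': array([0.05746836, 0.01792841, 0.06413427]), 'gripper_force': 0.0, 'finger_gap': 0.08523699870467503}
```

View pics/top0.png

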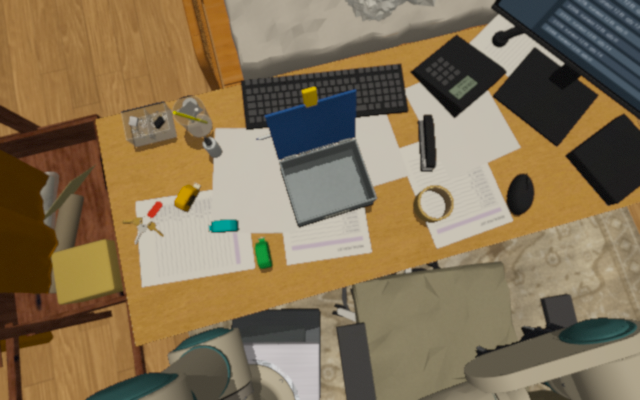

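View pics/side0.png

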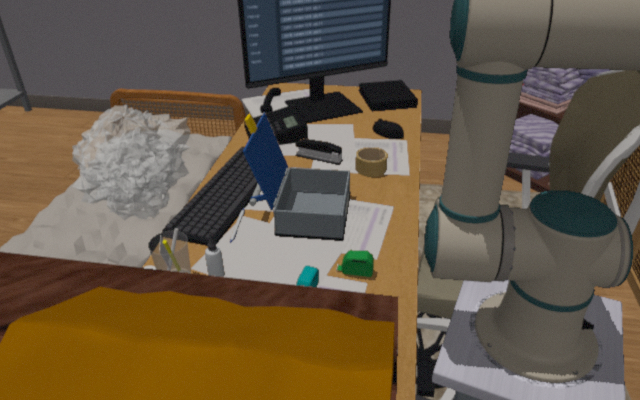

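The top view shows the yellow/black tape measure at about (187,196). The look-alikes are turquoise (224,226) and green (263,254); only the one at (187,196) is yellow. The box is at about (327,182) and its flap tongue at (310,96). In the side view the tongue is at (249,125) and the tape measure is hidden behind the chair. I'll enlarge the top view to confirm.

```bash
cat > h.py <<'E'
import cv2, numpy as np
from rig import arm, eyes
def ray(n,u,v):
    c=eyes.get_calibration(n); T=np.array(c["extrinsics"])
    return T[:3,3], T[:3,:3]@np.array([(u-c["cx"])/c["fx"],(v-c["cy"])/c["fy"],1])
def plane(n,u,v,z):
    o,d=ray(n,u,v); return o+d*(z-o[2])/d[2]
def tri(a,b):
    A=np.zeros((3,3));r=np.zeros(3)
    for n,u,v in (a,b):
        o,d=ray(n,u,v); d/=np.linalg.norm(d); P=np.eye(3)-np.outer(d,d); A+=P; r+=P@o
    return np.linalg.solve(A,r)
def mask(im,lo,hi,box):
    h=cv2.cvtColor(im,cv2.COLOR_BGR2HSV); m=cv2.inRange(h,lo,hi); k=np.zeros_like(m); x0,y0,x1,y1=box; k[y0:y1,x0:x1]=255
    return m&k
def big(m):
    c=max(cv2.findContours(m,0,2)[0],key=cv2.contourArea); M=cv2.moments(c)
    return c,(M["m10"]/M["m00"],M["m01"]/M["m00"])
E
python3 - <<'E'
from h import *
t=cv2.imread("pics/top0.png"); s=cv2.imread("pics/side0.png")
a=cv2.resize(t[170:220,155:215],None,fx=8,fy=8,interpolation=cv2.INTER_CUBIC)[:,:400]
b=cv2.resize(t[80:230,260:380],None,fx=3.3,fy=3.3,interpolation=cv2.INTER_CUBIC)
H=max(a.shape[0],b.shape[0]); o=np.zeros((H,a.shape[1]+b.shape[1],3),np.uint8); o[:a.shape[0],:a.shape[1]]=a; o[:b.shape[0],a.shape[1]:]=b
cv2.imwrite("pics/crop1.png",o); print(o.shape)
Y=((22,170,120),(35,255,255))
ct,pt=big(mask(t,*Y,(295,80,325,112))); cs,ps=big(mask(s,*Y,(235,105,270,145)))
print("tongue",pt,ps,tri(("top",*pt),("side",*ps)), cv2.minAreaRect(ct))
cm,pm=big(mask(t,(20,120,60),(35,255,255),(165,175,212,215)))
print("meas",pm,cv2.minAreaRect(cm),plane("top",*pm,.04))
print(cm[:,0].tolist())
E
```

```text
(495, 796, 3)
tongue (309.5989974937343, 95.25062656641605) (248.2610441767068, 121.25702811244979) [ 0.67464366 -0.1398413   0.24588199] ((310.058837890625, 95.73529815673828), (17.46256446838379, 15.279744148254395), 75.96376037597656)
meas (184.87373737373736, 195.9848484848485) ((185.1538543701172, 196.23077392578125), (16.868722915649414, 26.047292709350586), 29.744882583618164) [0.50462707 0.16683882 0.04      ]
[[186, 184], [185, 185], [184, 185], [183, 186], [182, 186], [181, 187], [181, 188], [179, 190], [179, 191], [178, 192], [178, 193], [177, 194], [177, 197], [175, 199], [175, 205], [176, 206], [177, 206], [178, 207], [179, 207], [180, 208], [181, 208], [182, 209], [184, 209], [185, 210], [187, 210], [187, 209], [188, 208], [188, 206], [186, 204], [186, 203], [189, 200], [189, 198], [190, 197], [190, 196], [191, 195], [192, 195], [193, 194], [195, 196], [195, 195], [196, 194], [196, 193], [197, 192], [197, 191], [198, 190], [197, 189], [196, 189], [193, 186], [192, 186], [190, 184]]
```

View pics/crop1.png

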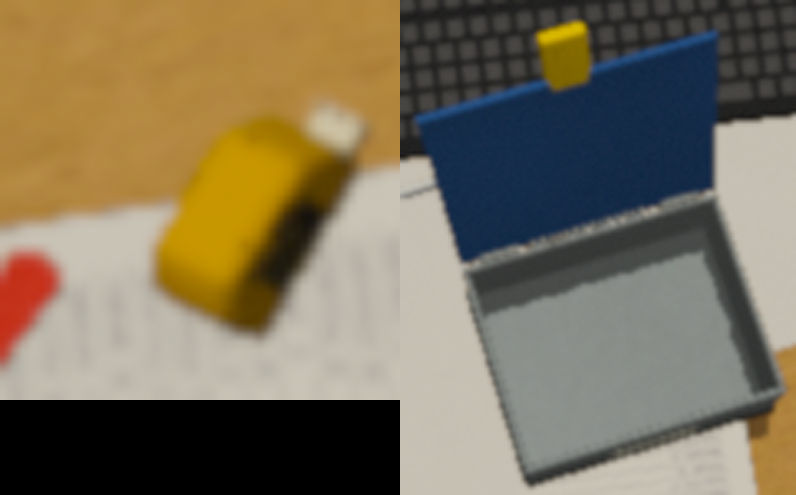

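The crop confirms it: a yellow/black tape measure at full-image (187,196), its hook pointing up-right at (197,187), standing. The box rim corners in crop px are (528,476), (783,390), (467,268) and (717,196).

Run:
```python
from h import *
L=lambda x,y,z: plane("top",155+(x+.5)/8-.5,170+(y+.5)/8-.5,z)
R=lambda x,y,z: plane("top",260+(x-400)/3.3,80+y/3.3,z)
fl=R(528,476,.075);fr=R(783,390,.075);bl=R(467,268,.075);br=R(717,196,.075)
print("rim",fl,fr,bl,br,"W",np.linalg.norm(fl-fr),np.linalg.norm(bl-br),"D",np.linalg.norm(fl-bl),np.linalg.norm(fr-br))
c=(fl+fr+bl+br)/4; e=(fl-fr+bl-br); x=(bl-fl+br-fr)
yb=np.arctan2(e[1],e[0])-np.pi/2; yx=np.arctan2(x[1],x[0]); print("centre",c,"yaw",np.degrees([yb,yx]))
p1=L(265,330,0.003);p2=L(350,175,0.003);h=L(365,125,.03);q1=L(160,258,.05);q2=L(222,140,.05)
for n,p in zip("p1 p2 hook q1 q2".split(),(p1,p2,h,q1,q2)): print(n,p.round(4))
for a,b in((p1,p2),(q1,q2)): d=(b-a); print("axis yaw",np.degrees(np.arctan2(d[1],d[0])),np.linalg.norm(d))
```

```text
rim [ 0.42879086 -0.114465    0.075     ] [ 0.49044739 -0.29931728  0.075     ] [ 0.58275685 -0.06948684  0.075     ] [ 0.63825228 -0.25534504  0.075     ] W 0.19486377463606577 0.19396651611825635 D 0.16040125227386315 0.15420714121289777
centre [ 0.53506185 -0.18465354  0.075     ] yaw [17.53758365 16.42348104]
p1 [0.4735 0.1697 0.003 ]
p2 [0.5238 0.1455 0.003 ]
hook [0.534  0.1337 0.03  ]
q1 [0.4883 0.1875 0.05  ]
q2 [0.5249 0.171  0.05  ]
axis yaw -25.78183563049426 0.055791907668857145
axis yaw -24.277600548446657 0.0401586059222658
```

Emit:
{"fn": "servo_tool", "kwargs": {"plan": [[[0.033,-0.031,0,0,0,0,0],[0.033,-0.031,0,0,0,0,0],[0.033,-0.031,0,0,0,0,0],[0.033,-0.031,0,0,0,0,0],[0.033,-0.031,0,0,0,0,0],[0.033,-0.031,0,0,0,0,0],[0.033,-0.031,0,0,0,0,0],[0.033,-0.031,0,0,0,0,0]]]}}

```text
time: 1.1
eef_pos: [0.3477, -0.159, 0.231]
orientation: [-3.141, 0.0, 0.377]
wrist_force: [0.5, -0.0, -0.0]
finger_gap: 0.0854
gripper_force: 0.0
```

Emit:
{"fn": "servo_tool", "kwargs": {"plan": [[[0.033,-0.031,0,0,0,0,0],[0.033,-0.031,0,0,0,0,0],[0.033,-0.031,0,0,0,0,0],[0.033,-0.031,0,0,0,0,0],[0.033,-0.031,0,0,0,0,0],[0.033,-0.031,0,0,0,0,0],[0.033,-0.031,0,0,0,0,0],[0.033,-0.031,0,0,0,0,0]]]}}

```text
time: 2.1
eef_pos: [0.502, 0.1688, 0.2308]
orientation: [3.142, 0.001, 0.377]
wrist_force: [0.8, 0.3, 0.6]
finger_gap: 0.0854
gripper_force: 0.0
```

Emit:
{"fn": "servo_tool", "kwargs": {"plan": [[[0,0,0,0,0,8,0],[0,0,0.01,0,0,8,0],[0,0,0.02,0,0,8,0],[0,0,0.02,0,0,8,0],[0,0,0.02,0,0,8,0],[0,0,0.02,0,0,7,0],[0,0,0.01,0,0,0,0],[0,0,0,0,0,0,0]]]}}

```text
time: 3.1
eef_pos: [0.5013, 0.1672, 0.1306]
orientation: [3.141, 0.001, -0.441]
wrist_force: [0.6, 0.9, -0.3]
finger_gap: 0.0856
gripper_force: 0.0
```

Emit:
{"fn": "servo_tool", "kwargs": {"plan": [[[0.004,-0.002,0.02,0,0,0,0],[0,0,0.02,0,0,0,0],[0,0,0.02,0,0,0,0],[0,0,0.02,0,0,0,0],[0,0,0.015,0,0,0,0],[0,0,0.013,0,0,0,0],[0,0,0.01,0,0,0,0],[0,0,0,0,0,0,0]]]}}

```text
time: 4.1
eef_pos: [0.5058, 0.1673, 0.0126]
orientation: [3.141, 0.001, -0.443]
wrist_force: [-0.1, 0.6, -0.3]
finger_gap: 0.085
gripper_force: 0.0
```

Emit:
{"fn": "servo_tool", "kwargs": {"plan": [[[0,0,0,0,0,0,60],[0,0,0,0,0,0,100],[0,0,0,0,0,0,140],[0,0,0,0,0,0,180],[0,0,0,0,0,0,220],[0,0,0,0,0,0,230],[0,0,0,0,0,0,230],[0,0,0,0,0,0,230]]], "newtons": 40}}

```text
time: 5.1
eef_pos: [0.5064, 0.1675, 0.0137]
orientation: [-3.141, -0.001, -0.443]
wrist_force: [-0.5, 1.0, 5.0]
finger_gap: 0.0296
gripper_force: 39.9
```

Emit:
{"fn": "servo_tool", "kwargs": {"plan": [[[0,0,-0.01,0,0,0,230],[0,0,-0.02,0,0,0,230],[0,0,-0.025,0,0,0,230],[0,0,-0.03,0,0,0,230],[0,0,-0.03,0,0,0,230],[0,0,-0.02,0,0,0,230],[0,0,-0.01,0,0,0,230],[0,0,0,0,0,0,230]]]}}

```text
time: 6.1
eef_pos: [0.5061, 0.1673, 0.1583]
orientation: [3.142, -0.0, -0.444]
wrist_force: [0.5, 0.4, -3.1]
finger_gap: 0.0297
gripper_force: 39.6
```

Run:
```python
from h import *
t=eyes.camera("top"); s=eyes.camera("side")
a=cv2.resize(t[130:250,130:260],None,fx=3,fy=3); b=cv2.resize(s[140:300,200:400],None,fx=2,fy=2)
o=np.zeros((360,790,3),np.uint8); o[:,:390]=a; o[:320,390:]=b
cv2.imwrite("pics/lift.png",o)
```

```text
(no output)
```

View pics/lift.png

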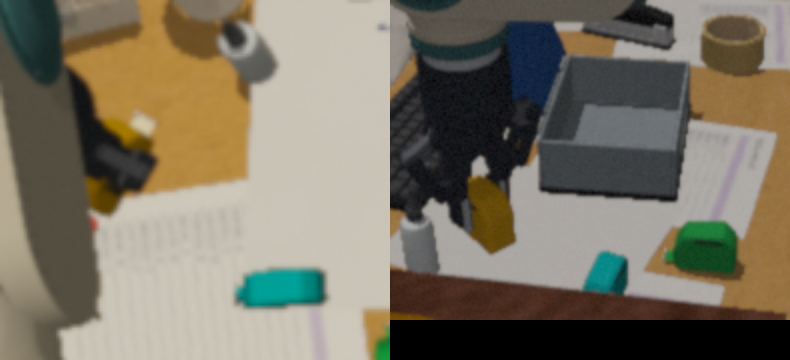

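The tape measure is lifted, upright and held near its middle. Next I turn it to the box yaw, then carry it over.

Emit:
{"fn": "servo_tool", "kwargs": {"plan": [[[0,0,0,0,0,-4,230],[0,0,0,0,0,-7,230],[0,0,0,0,0,-8,230],[0,0,0,0,0,-8,230],[0,0,0,0,0,-7,230],[0,0,0,0,0,-6,230],[0,0,0,0,0,-2.4,230],[0,0,0,0,0,0,230]]]}}

```text
time: 7.2
eef_pos: [0.5057, 0.1672, 0.1571]
orientation: [3.142, 0.002, 0.296]
wrist_force: [0.0, 0.2, -2.8]
finger_gap: 0.0295
gripper_force: 39.7
```

Emit:
{"fn": "servo_tool", "kwargs": {"plan": [[[-0.006,0.025,0,0,0,0,230],[-0.012,0.05,0,0,0,0,230],[-0.014,0.055,0,0,0,0,230],[-0.014,0.055,0,0,0,0,230],[-0.014,0.055,0,0,0,0,230],[-0.014,0.055,0,0,0,0,230],[-0.009,0.035,0,0,0,0,230],[-0.004,0.015,0,0,0,0,230]]]}}

```text
time: 8.2
eef_pos: [0.5232, -0.1897, 0.1575]
orientation: [-3.141, 0.001, 0.293]
wrist_force: [0.2, 0.3, -3.5]
finger_gap: 0.0295
gripper_force: 40.0
```

Run:
```python
from h import *
t=eyes.camera("top"); s=eyes.camera("side")
a=cv2.resize(t[80:240,250:390],None,fx=2.5,fy=2.5); b=cv2.resize(s[90:250,220:380],None,fx=2.5,fy=2.5)
cv2.imwrite("pics/over.png",np.hstack([a,b]))
x=arm.get_state();print(x["eef_pos"],x["orientation"])
```

```text
[ 0.52345877 -0.18872222  0.15766478] [-3.14096590e+00  8.01591796e-04  2.94375431e-01]
```

View pics/over.png

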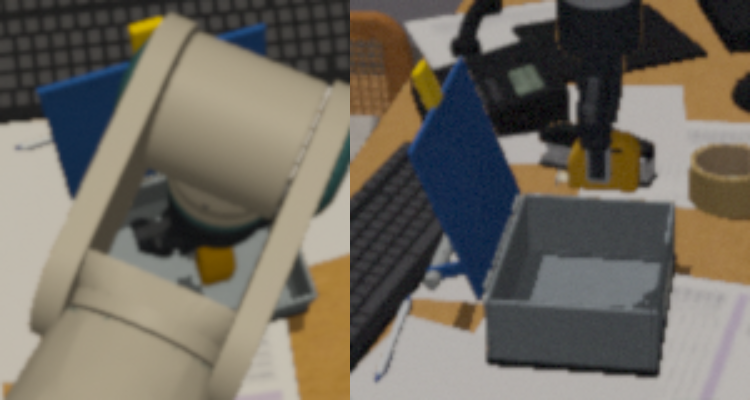

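It hangs level, centred above the box and clear of the flap. Lowering.

Emit:
{"fn": "servo_tool", "kwargs": {"plan": [[[0,0,0.015,0,0,0,230],[0,0,0.022,0,0,0,230],[0,0,0.022,0,0,0,230],[0,0,0.022,0,0,0,230],[0,0,0.02,0,0,0,230],[0,0,0.015,0,0,0,230],[0,0,0.01,0,0,0,230],[0,0,0.005,0,0,0,230]]]}}

```text
time: 9.3
eef_pos: [0.5237, -0.1876, 0.0268]
orientation: [-3.141, 0.0, 0.297]
wrist_force: [-0.0, 0.6, -2.6]
finger_gap: 0.0299
gripper_force: 40.0
```

Emit:
{"fn": "servo_tool", "kwargs": {"plan": [[[0,0,0.001,0,0,0,230],[0,0,0.001,0,0,0,230],[0,0,0.001,0,0,0,230],[0,0,0.001,0,0,0,230],[0,0,0.001,0,0,0,230],[0,0,0.001,0,0,0,230],[0,0,0,0,0,0,230],[0,0,0,0,0,0,230]]]}}

```text
time: 10.3
eef_pos: [0.5237, -0.188, 0.0213]
orientation: [3.142, 0.0, 0.297]
wrist_force: [0.2, 0.1, -2.1]
finger_gap: 0.0293
gripper_force: 40.0
```

Emit:
{"fn": "servo_tool", "kwargs": {"plan": [[[0,0,0.0005,0,0,0,230],[0,0,0.0005,0,0,0,230],[0,0,0.0005,0,0,0,230],[0,0,0.0005,0,0,0,230],[0,0,0.0005,0,0,0,230],[0,0,0.0005,0,0,0,230],[0,0,0,0,0,0,230],[0,0,0,0,0,0,230]]]}}

```text
time: 11.3
eef_pos: [0.5238, -0.188, 0.0187]
orientation: [3.141, -0.0, 0.297]
wrist_force: [-1.9, 1.3, 2.3]
finger_gap: 0.0294
gripper_force: 40.5
```

Emit:
{"fn": "servo_tool", "kwargs": {"plan": [[[0,0,0.0,0,0,0,140],[0,0,0.0,0,0,0,110],[0,0,0,0,0,0,80],[0,0,0,0,0,0,60],[0,0,0,0,0,0,60],[0,0,0,0,0,0,60],[0,0,0,0,0,0,60],[0,0,0,0,0,0,60]]]}}

```text
time: 12.3
eef_pos: [0.5237, -0.188, 0.0183]
orientation: [3.141, -0.0, 0.296]
wrist_force: [-0.0, 0.1, 0.2]
finger_gap: 0.0654
gripper_force: 0.0
```

Emit:
{"fn": "servo_tool", "kwargs": {"plan": [[[0,0,-0.01,0,0,0,60],[0,0,-0.015,0,0,0,60],[0,0,-0.03,0,0,0,60],[0,0,-0.04,0,0,0,60],[0,0,-0.05,0,0,0,60],[0,0,-0.05,0,0,0,60],[0,0,-0.05,0,0,0,60],[0,0,-0.03,0,0,0,60]]]}}

```text
time: 13.3
eef_pos: [0.5238, -0.188, 0.2981]
orientation: [3.138, -0.004, 0.297]
wrist_force: [-0.4, 0.0, -0.2]
finger_gap: 0.0654
gripper_force: 0.0
```

Run:
```python
from h import *
t=eyes.camera("top"); s=eyes.camera("side")
a=cv2.resize(t[80:240,250:390],None,fx=2.5,fy=2.5); b=cv2.resize(s[90:250,220:380],None,fx=2.5,fy=2.5)
cv2.imwrite("pics/in.png",np.hstack([a,b]))
x=arm.get_state();print(x["eef_pos"],x["orientation"],x["joints"])
Y=((22,170,120),(35,255,255))
ct,pt=big(mask(t,*Y,(295,80,325,112))); cs,ps=big(mask(s,*Y,(235,105,270,145)))
print("tongue",pt,ps,tri(("top",*pt),("side",*ps)))
```

```text
[ 0.52450584 -0.18830221  0.29917739] [ 3.13549677 -0.00699896  0.29656189] [-4.10897889e-01  1.32100383e-01  1.18185776e+00 -8.70496304e-05
  1.81835349e+00  8.63336154e-01]Traceback (most recent call last):
  File "<stdin>", line 7, in <module>
  File "h.py", line 17, in big
    c=max(cv2.findContours(m,0,2)[0],key=cv2.contourArea); M=cv2.moments(c)
ValueError: max() iterable argument is empty
```

View pics/in.png

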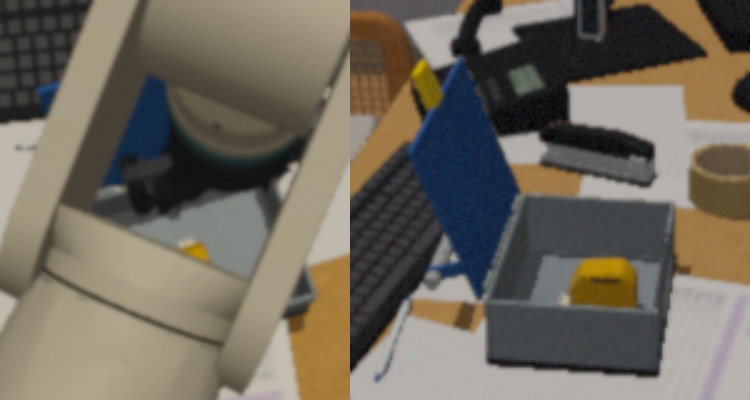

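The tape measure stands on the box floor. The flap and bystanders are unchanged. Next I go above the tongue.

Emit:
{"fn": "servo_tool", "kwargs": {"plan": [[[0.01,0,0,0,0,0,60],[0.02,0,0,0,0,0,60],[0.03,0,0,0,0,0,60],[0.03,0,0,0,0,0,60],[0.03,0,0,0,0,0,60],[0.025,0,0,0,0,0,60],[0.013,0,0,0,0,0,60],[0,0,0,0,0,0,60]]]}}

```text
time: 14.4
eef_pos: [0.6753, -0.141, 0.2903]
orientation: [-3.139, 0.003, 0.298]
wrist_force: [0.3, 0.2, -0.0]
finger_gap: 0.0652
gripper_force: 0.0
```

Run:
```python
from h import *
t=eyes.camera("top"); s=eyes.camera("side")
a=cv2.resize(t[60:220,240:380],None,fx=2.5,fy=2.5); b=cv2.resize(s[70:170,200:300],None,fx=4,fy=4)
cv2.imwrite("pics/above.png",np.hstack([a,b]))
x=arm.get_state();print(x["eef_pos"],x["orientation"],x["joints"])
```

```text
[ 0.67459345 -0.14169953  0.29192183] [-3.14058062e+00  1.91793070e-03  2.96597541e-01] [-2.60535597e-01  5.54078994e-01  6.75828685e-01 -1.64722333e-04
  1.91384798e+00  1.01360892e+00]
```

View pics/above.png

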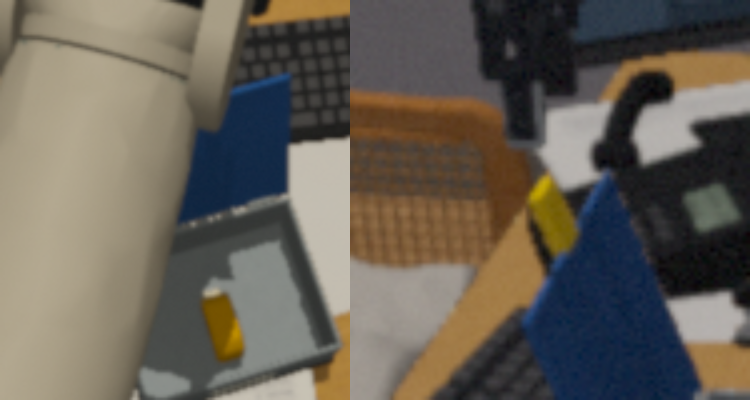

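The tape measure stands in the box. The open fingers are just above the tongue, in line with it. Descending.

Emit:
{"fn": "servo_tool", "kwargs": {"plan": [[[0,0,0.01,0,0,0,60],[0,0,0.01,0,0,0,60],[0,0,0.01,0,0,0,60],[0,0,0.01,0,0,0,60],[0,0,0.01,0,0,0,60],[0,0,0.008,0,0,0,60],[0,0,0.004,0,0,0,60],[0,0,0,0,0,0,60]]]}}

```text
time: 15.5
eef_pos: [0.6748, -0.1418, 0.2311]
orientation: [-3.141, 0.0, 0.297]
wrist_force: [1.4, -0.2, 0.4]
finger_gap: 0.0656
gripper_force: 0.0
```

Emit:
{"fn": "servo_tool", "kwargs": {"plan": [[[0,0,0,0,0,0,90],[0,0,0,0,0,0,110],[0,0,0,0,0,0,130],[0,0,0,0,0,0,150],[0,0,0,0,0,0,170],[0,0,0,0,0,0,200],[0,0,0,0,0,0,230],[0,0,0,0,0,0,230]]], "newtons": 30}}

```text
time: 16.5
eef_pos: [0.6746, -0.1391, 0.2318]
orientation: [-3.138, 0.0, 0.3]
wrist_force: [-5.0, 9.4, 2.9]
finger_gap: 0.0292
gripper_force: 30.4
```

Run:
```python
from h import *
t=eyes.camera("top"); s=eyes.camera("side")
b=cv2.resize(s[70:170,200:320],None,fx=5,fy=5)
cv2.imwrite("pics/grip.png",b)
x=arm.get_state();print(x["eef_pos"],x["orientation"],x["wrist_force"],x["finger_gap"])
```

```text
[ 0.67460062 -0.13914447  0.23183828] [-3.13794172e+00  9.62701273e-06  2.99688676e-01] [-4.32087952 10.45938084  3.36411078] 0.029493723230037395
```

View pics/grip.png

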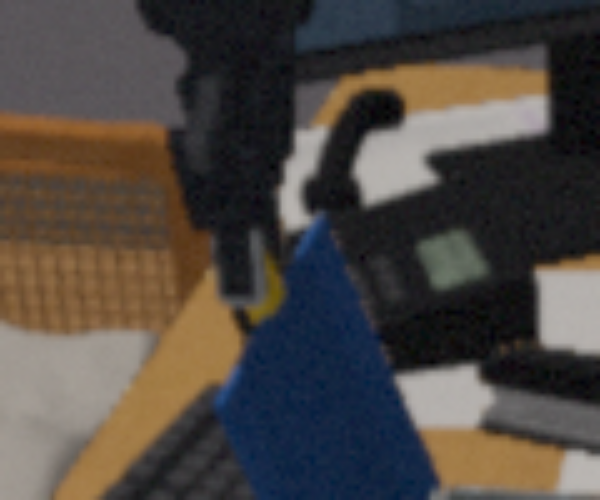

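Both fingers hold the tongue at a 29.5 mm gap. The sideways force means the tool is about 3 mm off centre, which I'll correct as it moves. Now the arc table.

Run:
```python
import numpy as np
r,n=.188,.005
P=lambda t:np.array([-r*np.cos(t)+n*np.sin(t), -(r*np.sin(t)+n*np.cos(t))])
th=np.r_[np.linspace(1.908,.12,41),np.linspace(.105,0,8)]
p=np.array([P(t) for t in th]); d=np.diff(p,axis=0)*1000
for k in range(0,48,8): print(round(th[k],3),np.round(p[k]*1000,1),[tuple(x) for x in np.round(d[k:k+8],1).tolist()])
print(p[-1])
```

```text
1.908 [  66.9 -175.8] [(-7.9, -2.8), (-8.0, -2.5), (-8.1, -2.1), (-8.2, -1.7), (-8.3, -1.4), (-8.3, -1.0), (-8.4, -0.6), (-8.4, -0.2)]
1.55 [   1.2 -188.1] [(-8.4, 0.1), (-8.4, 0.5), (-8.4, 0.9), (-8.3, 1.3), (-8.2, 1.6), (-8.2, 2.0), (-8.1, 2.4), (-8.0, 2.7)]
1.193 [ -64.7 -176.6] [(-7.8, 3.1), (-7.7, 3.4), (-7.5, 3.8), (-7.3, 4.1), (-7.2, 4.4), (-7.0, 4.7), (-6.7, 5.0), (-6.5, 5.3)]
0.835 [-122.4 -142.7] [(-6.3, 5.6), (-6.0, 5.9), (-5.7, 6.2), (-5.4, 6.4), (-5.2, 6.6), (-4.9, 6.9), (-4.5, 7.1), (-4.2, 7.3)]
0.478 [-164.7  -90.9] [(-3.9, 7.4), (-3.6, 7.6), (-3.2, 7.8), (-2.9, 7.9), (-2.5, 8.0), (-2.1, 8.1), (-1.8, 8.2), (-1.4, 8.3)]
0.12 [-186.   -27.5] [(-0.4, 2.8), (-0.3, 2.8), (-0.3, 2.8), (-0.3, 2.8), (-0.2, 2.8), (-0.2, 2.8), (-0.1, 2.8), (-0.1, 2.8)]
[-0.188 -0.005]
```

Emit:
{"fn": "servo_tool", "kwargs": {"plan": [[[-0.0079,-0.001,-0.0028,0,0,0,230],[-0.008,-0.001,-0.0025,0,0,0,230],[-0.0081,-0.0007,-0.0021,0,0,0,230],[-0.0082,0,-0.0017,0,0,0,230],[-0.0083,0,-0.0014,0,0,0,230],[-0.0083,0,-0.001,0,0,0,230],[-0.0084,0,-0.0006,0,0,0,230],[-0.0084,0,-0.0002,0,0,0,230]]]}}

```text
time: 17.6
eef_pos: [0.6107, -0.1589, 0.2433]
orientation: [3.141, 0.0, 0.296]
wrist_force: [3.1, -1.7, -4.6]
finger_gap: 0.0294
gripper_force: 30.2
```

Emit:
{"fn": "servo_tool", "kwargs": {"plan": [[[-0.0084,0,0.0003,0,0,0,230],[-0.0084,0,0.0006,0,0,0,230],[-0.0084,0,0.001,0,0,0,230],[-0.0083,0,0.0014,0,0,0,230],[-0.0082,0,0.0017,0,0,0,230],[-0.0082,0,0.002,0,0,0,230],[-0.0081,0,0.0024,0,0,0,230],[-0.008,0,0.0027,0,0,0,230]]]}}

```text
time: 18.6
eef_pos: [0.5479, -0.1785, 0.2317]
orientation: [3.14, -0.001, 0.296]
wrist_force: [4.7, -5.4, -4.1]
finger_gap: 0.0295
gripper_force: 29.9
```

Emit:
{"fn": "servo_tool", "kwargs": {"plan": [[[-0.0078,0.0005,0.0035,0,0,0,230],[-0.0077,0.0005,0.0038,0,0,0,230],[-0.0074,0.0005,0.0041,0,0,0,230],[-0.0072,0.0005,0.0042,0,0,0,230],[-0.0072,0.0005,0.0044,0,0,0,230],[-0.007,0,0.0047,0,0,0,230],[-0.0067,0,0.005,0,0,0,230],[-0.0065,0,0.0053,0,0,0,230]]]}}

```text
time: 19.6
eef_pos: [0.493, -0.1957, 0.1964]
orientation: [-3.139, 0.001, 0.298]
wrist_force: [-2.0, 4.5, 1.3]
finger_gap: 0.0295
gripper_force: 30.3
```

Run:
```python
from h import *
s=eyes.camera("side"); t=eyes.camera("top")
a=cv2.resize(t[60:240,240:380],None,fx=2.5,fy=2.5); b=cv2.resize(s[70:250,200:370],None,fx=2.5,fy=2.5)
cv2.imwrite("pics/arc.png",np.hstack([a,b]))
```

```text
(no output)
```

View pics/arc.png

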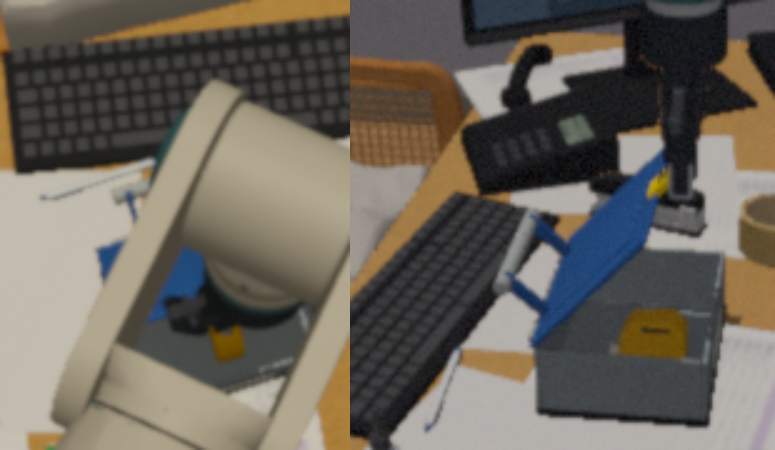

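Emit:
{"fn": "servo_tool", "kwargs": {"plan": [[[-0.0063,-0.0005,0.0056,0,0,0,230],[-0.006,-0.0005,0.0059,0,0,0,230],[-0.0057,0,0.0062,0,0,0,230],[-0.0054,0,0.0064,0,0,0,230],[-0.0052,0,0.0066,0,0,0,230],[-0.0049,0,0.0069,0,0,0,230],[-0.0045,0,0.0071,0,0,0,230],[-0.0042,0,0.0073,0,0,0,230]]]}}

```text
time: 20.7
eef_pos: [0.4529, -0.2082, 0.1439]
orientation: [-3.141, 0.0, 0.297]
wrist_force: [-2.2, 4.3, 0.7]
finger_gap: 0.0289
gripper_force: 29.6
```

Emit:
{"fn": "servo_tool", "kwargs": {"plan": [[[-0.0038,-0.0005,0.0074,0,0,0,230],[-0.0034,-0.0005,0.0075,0,0,0,230],[-0.003,0,0.0076,0,0,0,230],[-0.0026,0,0.0077,0,0,0,230],[-0.0023,0,0.0077,0,0,0,230],[-0.0019,0,0.0077,0,0,0,230],[-0.0014,0,0.007,0,0,0,230],[-0.0008,0,0.005,0,0,0,230]]]}}

```text
time: 21.7
eef_pos: [0.4341, -0.214, 0.0865]
orientation: [3.14, 0.001, 0.296]
wrist_force: [-2.5, -6.9, 1.2]
finger_gap: 0.029
gripper_force: 30.3
```

Emit:
{"fn": "servo_tool", "kwargs": {"plan": [[[-0.0009,0.0005,0.0025,0,0,0,230],[-0.0007,0.0005,0.0025,0,0,0,230],[-0.0005,0,0.0025,0,0,0,230],[-0.0005,0,0.0025,0,0,0,230],[-0.0004,0,0.0025,0,0,0,230],[-0.0003,0,0.0025,0,0,0,230],[-0.0002,0,0.0025,0,0,0,230],[-0.0001,0,0.002,0,0,0,230]]]}}

```text
time: 22.7
eef_pos: [0.4316, -0.2148, 0.0673]
orientation: [3.142, -0.0, 0.297]
wrist_force: [3.0, -0.3, -1.3]
finger_gap: 0.0292
gripper_force: 30.1
```

Slow final approach, watching for contact.

Emit:
{"fn": "servo_tool", "kwargs": {"plan": [[[0,0,0.0008,0,0,0,230],[0,0,0.0008,0,0,0,230],[0,0,0.0008,0,0,0,230],[0,0,0.0008,0,0,0,230],[0,0,0.0008,0,0,0,230],[0,0,0.0005,0,0,0,230],[0,0,0,0,0,0,230],[0,0,0,0,0,0,230]]]}}

```text
time: 23.7
eef_pos: [0.4312, -0.2149, 0.0628]
orientation: [-3.141, 0.001, 0.296]
wrist_force: [-0.6, -1.0, 0.1]
finger_gap: 0.0295
gripper_force: 30.1
```

Emit:
{"fn": "servo_tool", "kwargs": {"plan": [[[0,0,0.0005,0,0,0,230],[0,0,0.0005,0,0,0,230],[0,0,0.0005,0,0,0,230],[0,0,0.0005,0,0,0,230],[0,0,0.0005,0,0,0,230],[0,0,0,0,0,0,230],[0,0,0,0,0,0,230],[0,0,0,0,0,0,230]]]}}

```text
time: 24.7
eef_pos: [0.4312, -0.2149, 0.0603]
orientation: [-3.141, 0.001, 0.297]
wrist_force: [-5.3, -2.8, 0.3]
finger_gap: 0.0294
gripper_force: 30.2
```

Emit:
{"fn": "servo_tool", "kwargs": {"plan": [[[-0.0005,0,0.0005,0,0,0,230],[-0.0005,0,0.0005,0,0,0,230],[0,0,0.0005,0,0,0,230],[0,0,0.0005,0,0,0,230],[0,0,0.0005,0,0,0,230],[0,0,0,0,0,0,230],[0,0,0,0,0,0,230],[0,0,0,0,0,0,230]]]}}

```text
time: 25.7
eef_pos: [0.4311, -0.215, 0.0581]
orientation: [3.141, -0.001, 0.297]
wrist_force: [4.9, 3.4, -0.0]
finger_gap: 0.0298
gripper_force: 30.1
```

Run:
```python
from h import *
s=eyes.camera("side")
cv2.imwrite("pics/shut.png",cv2.resize(s[130:260,230:390],None,fx=4,fy=4,interpolation=cv2.INTER_CUBIC))
```

```text
(no output)
```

View pics/shut.png

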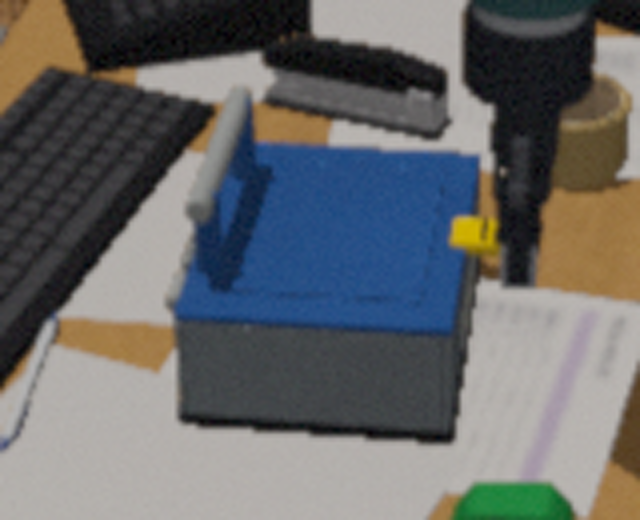

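The flap is almost flat on the rim, with the tongue at about crop (475,235), and it isn't pressing on the rim yet. I keep easing it down until the force rises.

Emit:
{"fn": "servo_tool", "kwargs": {"plan": [[[0,0,0.0005,0,0,0,230],[0,0,0.0005,0,0,0,230],[0,0,0.0005,0,0,0,230],[0,0,0.0005,0,0,0,230],[0,0,0,0,0,0,230],[0,0,0,0,0,0,230],[0,0,0,0,0,0,230],[0,0,0,0,0,0,230]]]}}

```text
time: 26.75
eef_pos: [0.431, -0.2151, 0.0563]
orientation: [3.141, -0.001, 0.297]
wrist_force: [3.7, 2.2, 0.3]
finger_gap: 0.0293
gripper_force: 30.3
```

Emit:
{"fn": "servo_tool", "kwargs": {"plan": [[[0.0005,0,0.0005,0,0,0,230],[0,0,0.0005,0,0,0,230],[0,0,0.0005,0,0,0,230],[0,0,0.0005,0,0,0,230],[0,0,0,0,0,0,230],[0,0,0,0,0,0,230],[0,0,0,0,0,0,230],[0,0,0,0,0,0,230]]]}}

```text
time: 27.75
eef_pos: [0.431, -0.2151, 0.0544]
orientation: [3.142, 0.0, 0.296]
wrist_force: [-0.2, 3.6, 8.3]
finger_gap: 0.029
gripper_force: 30.8
```

Emit:
{"fn": "servo_tool", "kwargs": {"plan": [[[0,0,0.0005,0,0,0,230],[0,0,0.0005,0,0,0,230],[0,0,0,0,0,0,230],[0,0,0,0,0,0,230],[0,0,0,0,0,0,230],[0,0,0,0,0,0,230],[0,0,0,0,0,0,230],[0,0,0,0,0,0,230]]]}}

```text
time: 28.75
eef_pos: [0.4309, -0.2151, 0.0537]
orientation: [3.142, 0.0, 0.297]
wrist_force: [-2.0, 4.5, 8.8]
finger_gap: 0.0292
gripper_force: 31.0
```

```bash
cat > m.py <<'E'
from h import *
s=np.mean([eyes.camera("side").astype(float) for _ in range(3)],0).astype(np.uint8)
c,p=big(mask(s,(22,150,100),(35,255,255),(335,175,360,200))); print("tongue",p)
cv2.imwrite("pics/a.png",s)
o=cv2.imread("pics/shut.png"); o=cv2.resize(o,(160,130),interpolation=cv2.INTER_AREA); f=np.zeros_like(s); f[130:260,230:390]=o
print("earlier",big(mask(f,(22,150,100),(35,255,255),(335,175,360,200)))[1])
g=lambda i:cv2.cvtColor(i,6)[150:215,275:345].astype(np.float32)
print("flap shift px",cv2.phaseCorrelate(g(f)[40:,30:],g(s)[40:,30:]))
x=arm.get_state();print(x["eef_pos"],x["wrist_force"])
E
python3 m.py
```

```text
tongue (348.7236842105263, 189.70833333333331)
earlier (348.65795206971677, 188.3921568627451)
flap shift px ((0.24074339122811494, 1.5151455021200704), 0.8445528693199158)
[ 0.43093196 -0.21512467  0.05372829] [-3.13053215  4.31993233  9.9282892 ]
```

Emit:
{"fn": "servo_tool", "kwargs": {"plan": [[[0,0,0.0005,0,0,0,230],[0,0,0.0005,0,0,0,230],[0,0,0.0005,0,0,0,230],[0,0,0,0,0,0,230],[0,0,0,0,0,0,230],[0,0,0,0,0,0,230],[0,0,0,0,0,0,230],[0,0,0,0,0,0,230]]]}}

```text
time: 29.9
eef_pos: [0.431, -0.2151, 0.0527]
orientation: [3.141, 0.0, 0.297]
wrist_force: [-4.0, 5.7, 13.4]
finger_gap: 0.0297
gripper_force: 31.4
```

```bash
python3 m.py
```

```text
tongue (348.6753246753247, 189.94805194805195)
earlier (348.65795206971677, 188.3921568627451)
flap shift px ((0.16231708739416817, 1.7785896672561545), 0.86352405834198)
[ 0.4309622  -0.21515038  0.05263644] [-3.57555178  6.02110182 13.15354662]
```

Emit:
{"fn": "servo_tool", "kwargs": {"plan": [[[0,0,0.0005,0,0,0,230],[0,0,0.0005,0,0,0,230],[0,0,0.0005,0,0,0,230],[0,0,0,0,0,0,230],[0,0,0,0,0,0,230],[0,0,0,0,0,0,230],[0,0,0,0,0,0,230],[0,0,0,0,0,0,230]]]}}

```text
time: 31.05
eef_pos: [0.431, -0.2151, 0.0516]
orientation: [3.141, 0.0, 0.297]
wrist_force: [-5.8, 5.8, 15.3]
finger_gap: 0.0295
gripper_force: 31.7
```

```bash
python3 m.py
```

```text
tongue (348.758547008547, 190.37179487179486)
earlier (348.65795206971677, 188.3921568627451)
flap shift px ((0.42590481249850853, 1.7716637606039995), 0.8686994791030884)
[ 0.43098812 -0.21513246  0.05158601] [-5.2354501   5.37948644 16.45028293]
```

The flap image stopped moving while the force rose to 16 N, so the flap is home. Releasing and backing off.

Emit:
{"fn": "servo_tool", "kwargs": {"plan": [[[0,0,0,0,0,0,150],[0,0,0,0,0,0,130],[0,0,0,0,0,0,110],[0,0,0,0,0,0,90],[0,0,0,0,0,0,70],[0,0,0,0,0,0,60],[0,0,0,0,0,0,60],[0,0,0,0,0,0,60]]]}}

```text
time: 32.2
eef_pos: [0.431, -0.2151, 0.0499]
orientation: [3.141, 0.0, 0.297]
wrist_force: [-0.1, 0.4, -0.0]
finger_gap: 0.0654
gripper_force: 0.0
```

Emit:
{"fn": "servo_tool", "kwargs": {"plan": [[[-0.002,0,-0.005,0,0,0,60],[-0.002,0,-0.01,0,0,0,60],[-0.002,0,-0.015,0,0,0,60],[0,0,-0.025,0,0,0,60],[0,0,-0.03,0,0,0,60],[0,0,-0.03,0,0,0,60],[0,0,-0.02,0,0,0,60],[0,0,0,0,0,0,60]]]}}

```text
time: 33.2
eef_pos: [0.426, -0.2173, 0.1875]
orientation: [3.138, -0.003, 0.296]
wrist_force: [-0.6, 0.3, 0.3]
finger_gap: 0.0651
gripper_force: 0.0
```

```bash
python3 m.py
```

```text
tongue (351.42323651452284, 189.118948824343)
earlier (348.65795206971677, 188.3921568627451)
flap shift px ((0.20663143789434812, 0.9938754870711541), 0.9088512620925904)
[ 0.42483687 -0.21662394  0.18408621] [-1.09413615  0.42606139 -0.08416989]
```

```bash
python3 -c "
from rig import arm; print(arm.sign_off())"
```

```text
the job is handed in; nothing more can be done
None
```

The tape measure is standing on the box floor and the flap was eased shut, released only once home, with the robot clear when I handed the job in at about 33 s; a last check read the flap roughly 2 mm (under 1 px) higher than under the final push, which I took as settling, and I did not re-check the bystanders after closing.

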